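# Wax a stiff press stud

### The job

Take the red-handled waxing stick from the rack, dip its tip into the tin of yellow beeswax and rest it lightly on the wax for about half a second, then rest the tip lightly on top of the brass press stud of the orange strap, again for about half a second. Finally hang the stick back upright in the empty notch of the rack, its collar lying on the wood, and let go. Don't jab hard, don't push the wax tin about or tip it, and leave all the other loose things where they are.

Things in the scene. Friction and masses are not known exactly. Their poses are not given: they have to be found in the camera images.
- waxer: Waxing stick with a red round handle, hanging upright in the rack; 146 mm long, 60 g or so. Origin at the centre of its tip's end, z up along the stick to the handle. From the tip: pale tip 14 mm across (end rounded, flat 8 mm across) to 20 mm, wooden cone widening from 14 to 24 mm across at 72 mm, brass collar 40 mm across from 72 to 80 mm, red handle 22 to 24 mm across from 80 to 146 mm.
- waxer_tip (a point): Centre of the end of the waxing stick's tip (same as its origin).
- waxer_grip (a point): Centre of the red handle, 112 mm above the tip: good place to grip, from above.
- slicker: Stick of the same shape and size with a black handle and dark tip, hanging in the rack's other notch, its top 174 mm above the table; bystander. Origin at its tip's end, z up.
- rack: Fixed wooden rack, 100 x 190 mm, 100 mm high. Origin on the table; x to its back, y to its left, z up. Its 16 mm thick top board has two notches open to the front (-x), each 28 mm wide, running from x = -35 to the back bar at x = 20 mm. Base board 12 mm thick. The waxing stick hangs in one notch, the black-handled stick in the other; which is which varies.
- notch_left (a point): Place of a hanging stick's axis in the notch on the rack's +y side, at the height of the top board's upper face (100 mm above the table). A hanging stick's collar rests on that face, so its tip is 72 mm lower.
- notch_right (a point): The same for the notch on the rack's -y side.
- wax_tin: Loose open round aluminium tin, 74 mm outside diameter, 3 mm wall, 42 mm high, 250 g or so, with a flat hard cake of yellow beeswax inside. Origin at the centre of its underside, z up.
- wax_top (a point): Centre of the wax cake's flat upper face, 18 mm above the table and 24 mm below the rim; the face is about 66 mm across.
- rivet_tin: Same open tin but holding grey and copper rivets; bystander. Origin at the centre of its underside. The two tins change places.
- strap: Fixed orange-brown leather strap, 36 mm wide, 4 mm thick, lying flat on the table along its x axis, with a steel bar at its +x end (x = 85 mm), rounded at its -x end (x = -83 mm). Origin on the table.
- stud_top (a point): Centre of the flat top of the brass press stud near the strap's rounded end: 17 mm across, standing 6 mm above the strap, top 10 mm above the table.
- spool: Spool of yellow thread, 44 mm across, 61 mm high, standing; bystander. Origin at the centre of its underside.
- ruler: Steel rule, 210 x 28 x 4 mm, lying flat; bystander. Origin at the centre of its underside.
- folder: Bone folder, 140 x 22 x 6 mm, lying flat; bystander. Origin at the centre of its underside.
There are look-alikes about, which are no part of the job. Of the things that look like the strap, take the one that is farthest from the robot's base at the start.

How it is judged (in metres and radians):
On the way, in this order (a step that is already met when the one before it is completed fails the run):
1. the waxing stick's tip rests on the wax inside the wax tin for 0.3 s (horizontal distance between waxer_tip and wax_top below 0.032 m and z of waxer_tip in the frame of wax_tin below 0.023 m and contact force between waxer and wax_tin above 0.2 N), for 0.3 s.
2. the waxing stick's tip rests on the top of the brass stud, its centre within 9 mm of the stud's centre, for 0.3 s (horizontal distance between waxer_tip and stud_top below 0.009 m and z of waxer_tip in the frame of stud_top between -0.003 and 0.004 m and contact force between waxer and strap above 0.2 N), for 0.3 s.
At the end, for the whole second after the job is handed in: The waxing stick hangs released, at rest and upright (0.1 rad) in a notch, within 14 mm of the notch point, collar on the board (tip 22 to 34 mm above the table); the wax tin is upright (0.1 rad); it and the other loose things are within 25 mm of their starts ((horizontal distance between waxer and notch_left below 0.014 m or horizontal distance between waxer and notch_right below 0.014 m) and angle between each of waxer, wax_tin's own z axis and vertical below 0.1 rad and height (world z) of waxer between 0.022 and 0.034 m and linear speed of waxer below 0.02 m/s and contact force between waxer and rack above 0.1 N and distance of each of wax_tin, slicker, rivet_tin, spool, ruler, folder from where it was at the start of the episode below 0.025 m); the robot touches nothing.
It fails at once if the wax tin is pushed more than 25 mm or tipped by more than 0.2 rad (distance of wax_tin from where it was at the start of the episode above 0.025 m or angle between wax_tin's own z axis and vertical above 0.2 rad).
It fails at once if the stick is jabbed at the wax tin or the strap with more than 40 N (contact force between waxer and wax_tin above 40 N or contact force between waxer and strap above 40 N).
It fails at once if another loose thing is moved more than 25 mm (distance of any of slicker, rivet_tin, spool, ruler, folder from where it was at the start of the episode above 0.025 m).
It also fails if it takes over 72 s, if anything falls off the work surface, if the arm or the gripper's body presses on something with over 40 N, if the wrist force passes 120 N, or if a joint passes its speed limit or range.

### The arm

A 6-joint arm with a two-finger parallel gripper is mounted at the origin on the work surface. World frame = base frame: x ahead of the robot, y to its left, z up, the work surface at z = 0. Lengths are in mm, angles in rad, forces in N, time in s.
With the tool pointing down it reaches from about 350 to 975 mm from the base axis. Payload 7.1 kg.
Tool frame: the origin (TCP) lies midway between the tips of the shut fingers; the grasp point (between the pads) lies 19 mm behind it; z points along the fingers, y is the line along which they close (so a half turn about z gives the same grasp; the last joint's range is limited). The gripper opens to 88 mm and grips with 3 to 60 N. Pads are 20 mm wide; open, the fingers measure 115 mm over their backs; the gripper's body (75 mm by 178 mm) begins 61 mm behind the grasp point.
Start: joints at [-1.298, 0.423, 1.63, -0, 1.089, -0.019], TCP at [179.816, -598.557, 222.675] pointing down, gripper open.
Joint ranges: [-3, 3], [-0.9, 2.11], [0.09, 2.58], [-1.31, 4.45], [0.11, 2.69], [-2.54, 2.54]. Speed limits (rad/s): [2.39, 2.39, 3.01, 3.14, 3.14, 3.14].

### API

Orientations are given as a rotation vector (axis times angle).
In Python, from workcell import ctrl gives the robot as it stands.
- The arm moves only by the shell command python3 -m pendant 'ROWS'. ROWS is a JSON object of lists of equal length, an entry for each row: "grip": the opening, from -1 (shut) to 1 (fully open); "linear": the shift along the tool's x, y, z in mm, a list of three; "angular": the turn, a rotation vector about the tool's x, y, z in rad, a list of three. In form: {"grip": [grip, ...], "linear": [[tx, ty, tz], ...], "angular": [[ax, ay, az], ...]}. A call has 1 to 12 rows; each row shifts and turns the commanded pose from where the row before left it, along the tool's axes as they then stand; what a row does not reach is not made up. A row lasts 1/12 s, in which the tool goes at most 41.7 mm and 7.16 degrees, less where a joint would pass 70% of its speed; a pose out of reach is approached as far as the arm can. A call with a gripper value outside its range is refused whole. The fingers move at their own pace and stop on an object; the grip force is fixed at half the most. Time passes only in rows, so rows that do not move let the fingers close. It gives the time, the measured TCP pose, the force, the opening and the grip force at its end, in the units of the state.
- ctrl.get_obs(): the state, without advancing time (a new reading comes with each control period).
- ctrl.get_image(name): name is "scene" or "top"; returns the picture (420x560x3 uint8, red, green, blue); there is no depth.
- ctrl.camera_params(name): a dict with "vfov" (degrees; the focal length in pixels is half the picture's height over the tangent of half this angle, whatever the lens; pixels are square), "cx", "cy" (the principal point, pixels), "k1" (the pictures are not rectified: a ray, as slopes to the right and down, at radius r is drawn at 1 + k1 r^2 times it, then the intrinsics apply), "R" (3x3) and "t" (3): a world point X has camera coordinates R X + t. Camera axes: x right, y down, z forward; pixel columns grow to the right and rows downward; lengths in mm; the calibration is good to about 2 mm. A picture is of the moment at which its call begins. camera_params takes no time and is no camera call.
- ctrl.close_job(): hands the job in; it is judged then, once.
The state is a dict: "t": time; "qpos": joint angles; "qvel": joint speeds; "joint_torque": joint torques, N m; "ee_pos": TCP position; "orientation": TCP orientation; "ft_force": force on the tool from outside, world axes, zero at the start; "moment": the same for the moment, N m; "width": finger opening in mm; "grasp_force": force on a finger pad.
Only numpy, scipy, OpenCV 4.12 (cv2) and the standard library are available. Lean on these libraries where they do the work, as an engineer would, in place of code of your own. Each camera call takes 0.05 s, during which the arm holds its last target. There are 200 camera calls.

## Working session

There is one attempt and no reset: what is moved stays moved. The work goes in short steps, Python scripts to look and compute and a shell command to move; the robot and the scene stay as the last step left them, time stands still between calls to the robot, and variables do not carry over. Pictures are saved under pics/ and viewed, at most 12 in all, crops included, and the job is handed in when it is done.

```bash
mkdir -p pics; ls
python3 - <<'E'
from workcell import ctrl
import cv2
for n in("scene","top"):
    im=ctrl.get_image(n); cv2.imwrite(f"pics/{n}0.png",im[:,:,::-1]); p=ctrl.camera_params(n); print(n,p)
print(ctrl.get_obs())
E
```

```text
pics
scene {'vfov': 52.39596461996986, 'cx': 274.4518359771173, 'cy': 214.4030598806371, 'k1': -0.09031071826737294, 'R': array([[ 0.80183587,  0.59713735, -0.02205021],
       [ 0.31932609, -0.45939738, -0.82884552],
       [-0.50506443,  0.65755687, -0.55904283]]), 't': array([-429.16822123,  -66.39910155, 1269.06152029])}
top {'vfov': 45.706802733613806, 'cx': 284.74865867728096, 'cy': 217.90379640477713, 'k1': 0.0008911781852940585, 'R': array([[-0.00235807, -0.99999325, -0.00281654],
       [-0.99050453,  0.00272284, -0.13745314],
       [ 0.13745988,  0.00246567, -0.99050427]]), 't': array([  38.3104535 ,  538.95834934, 1098.15076791])}
{'t': 0.1, 'qpos': array([-1.29796329e+00,  4.23798068e-01,  1.63060034e+00, -7.26770590e-07,
        1.08858814e+00, -1.89882315e-02]), 'qvel': array([-0.00094514, -0.00132659, -0.00335692, -0.00053728,  0.00086835,
       -0.00017382]), 'joint_torque': array([-1.69611238e-03, -5.45612669e+01, -2.74325895e+01,  6.44044136e-02,
        1.88184920e-02, -6.13519023e-05]), 'ee_pos': array([ 179.70788887, -598.08686008,  221.96361789]), 'orientation': array([-3.10684183e+00, -4.56566486e-01,  2.78034682e-04]), 'ft_force': array([-0.26283333,  0.01138286,  0.03163477]), 'moment': array([ 0.05031614, -0.01359038, -0.02368062]), 'grasp_force': 0.0, 'width': 87.68282321679307}
```

View pics/scene0.png

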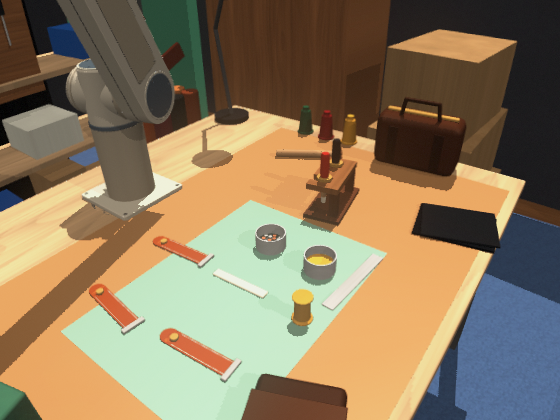

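View pics/top0.png

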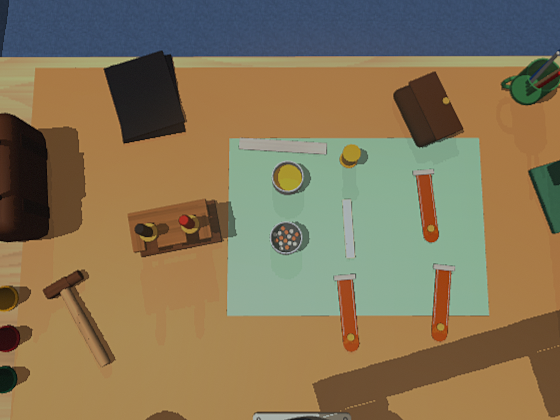

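The scene view shows the red-handled stick at (325,165), the wax tin at (320,262) and the rivet tin at (270,238). The top view puts them at (188,222), (288,178) and (286,237). Three straps are visible, with studs at (431,229), (351,344) and (440,328), and the upper-right one looks farthest. Next I'll measure these and zoom in on the rack.

```bash
cat > h.py <<'E'
import numpy as np, cv2
from workcell import ctrl
def K(n):
    p=ctrl.camera_params(n); f=210/np.tan(np.radians(p['vfov']/2))
    return np.array([[f,0,p['cx']],[0,f,p['cy']],[0,0,1.]]),np.array([p['k1'],0,0,0.]),np.array(p['R']),np.array(p['t'])
def ray(n,uv):
    k,d,R,t=K(n); x=cv2.undistortPoints(np.array([[uv]],float),k,d)[0,0]
    return -R.T@t, R.T@np.array([*x,1])
def plane(n,uv,z):
    o,d=ray(n,uv); return o+d*(z-o[2])/d[2]
def tri(a,b):
    (o,d),(p,e)=ray('scene',a),ray('top',b)
    s=np.linalg.lstsq(np.c_[d,-e],p-o,rcond=None)[0]
    A,B=o+d*s[0],p+e*s[1]; return (A+B)/2,np.linalg.norm(A-B)
def proj(n,X):
    k,d,R,t=K(n); return cv2.projectPoints(np.array([X],float),cv2.Rodrigues(R)[0],t,k,d)[0][0,0]
def blobs(im,lo,hi,mn=15):
    m=cv2.inRange(cv2.cvtColor(im,cv2.COLOR_RGB2HSV),np.array(lo),np.array(hi))
    n,l,s,c=cv2.connectedComponentsWithStats(m)
    return [(c[i].round(1),s[i]) for i in range(1,n) if s[i][4]>=mn]
E
python3 - <<'E'
from h import *
s=cv2.imread('pics/scene0.png'); t=cv2.imread('pics/top0.png')
a=cv2.resize(t[185:270,115:235],None,fx=6.5,fy=6.5,interpolation=cv2.INTER_CUBIC); cv2.imwrite('pics/rackt.png',a)
b=cv2.resize(s[130:230,270:370],None,fx=5.9,fy=5.9,interpolation=cv2.INTER_CUBIC); cv2.imwrite('pics/racks.png',b)
for n,im in(('scene',s),('top',t)):
    im=im[:,:,::-1].copy()
    print(n,'red');[print(c,st) for c,st in blobs(im,(0,200,110),(4,255,255))+blobs(im,(175,200,110),(180,255,255))]
    print(n,'yel');[print(c,st) for c,st in blobs(im,(20,150,150),(32,255,255))]
    print(n,'strap');[print(c,st) for c,st in blobs(im,(5,215,120),(10,255,255),200)]
for uv in((431,229),(351,344),(440,328)): print('stud',plane('top',uv,10))
for uv in((427,205),(346,312),(443,302)): print('strap',plane('top',uv,4),np.linalg.norm(plane('top',uv,4)[:2]))
E
```

```text
scene red
scene yel
[318.6 259.8] [308 256  23   8 129]
[302.1 296.7] [292 290  21  15 241]
scene strap
top red
[183.  219.8] [179 216   9   9  62]
top yel
[445.7 100.2] [443  98   6   5  26]
[351.2 152.6] [343 145  17  16 226]
[343.5 162.7] [340 155  11  13  28]
[289. 177.] [278 165  24  25 461]
[148.8 224.2] [146 223   7   3  16]
[188.5 229.6] [181 226  16   7  56]
[430.7 228.1] [428 226   6   6  29]
[147.4 238. ] [140 235  16   6  45]
[440.2 326.7] [437 324   7   7  35]
[350.3 336.9] [347 334   7   7  35]
top strap
[428.3 212. ] [419 175  19  67 481]
[441.7 298.8] [432 270  17  61 501]
[349.2 318.3] [342 280  16  60 243]
stud [ 515.86219266 -302.92434392   10.        ]
stud [ 255.50776354 -111.63961961   10.        ]
stud [ 290.41450053 -313.633036     10.        ]
strap [ 573.39903722 -297.70367776    4.        ] 646.0757971320619
strap [ 326.18389746 -102.45154486    4.        ] 341.89509210926263
strap [ 348.23548456 -324.94726597    4.        ] 476.29683850337403
```

View pics/rackt.png

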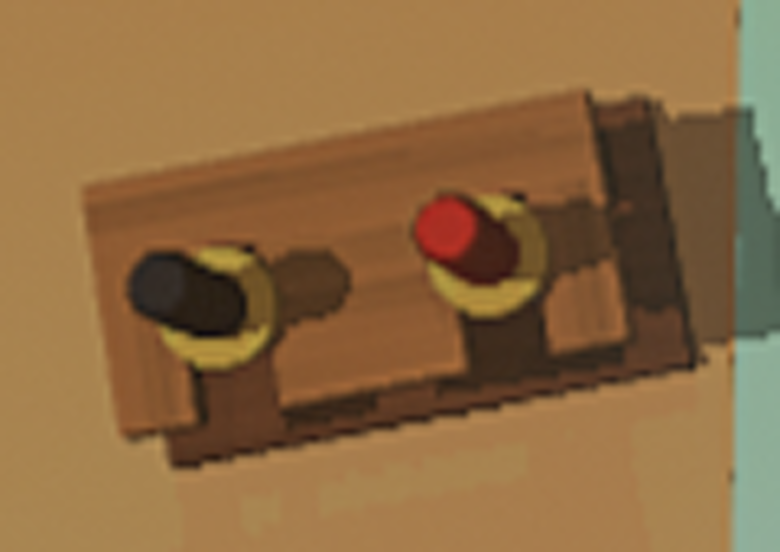

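View pics/racks.png

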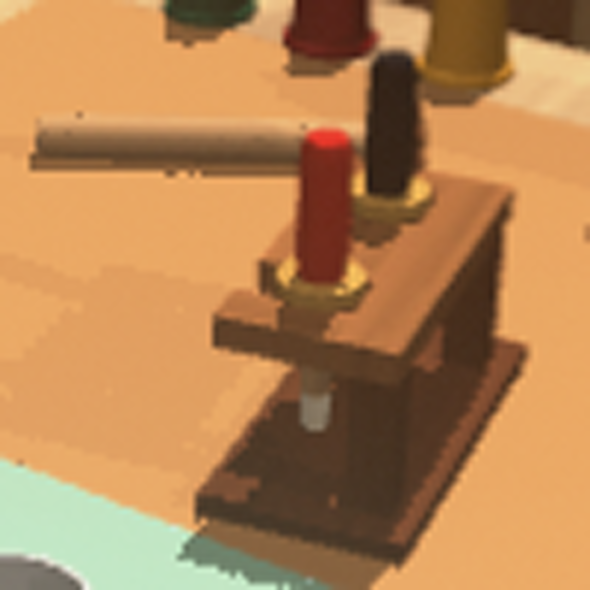

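The zooms show that both notches open toward the robot (image-down in the top view). Red is in the −y notch: handle top at about (183.5,220), collar at about (189.5,224). The strap with its stud at (431,228) is the farthest, at 646 mm. Next I'll refine these and plan.

Run:
```python
from h import *
np.set_printoptions(precision=1,suppress=True)
f=lambda x,y:((x+.5)/6.5-.5+115,(y+.5)/6.5-.5+185)
g=lambda x,y:((x+.5)/5.9-.5+270,(y+.5)/5.9-.5+130)
print('red top',plane('top',f(447,229),174),plane('top',(183,219.8),174),'scene',plane('scene',g(328,139),174))
print('collar red',plane('top',f(487,255),108),'black',plane('top',f(217,307),108))
print('scene collar red',plane('scene',g(321,280),108))
a,b=plane('top',f(85,187),100),plane('top',f(587,92),100)
c,d=plane('top',f(125,437),100),plane('top',f(628,340),100)
print('board',a,b,c,d)
for p,q in((a,b),(c,d)): v=p-q; print('rack y len',np.linalg.norm(v),'yaw',np.arctan2(-v[0],v[1]))
s=cv2.imread('pics/scene0.png')[:,:,::-1].copy();t=cv2.imread('pics/top0.png')[:,:,::-1].copy()
st=plane('top',(430.7,228.1),10); print('stud top',st,'-> scene px',proj('scene',st))
for c_,s_ in blobs(s,(14,130,120),(32,255,255),8):print('scene yel',c_,s_, plane('scene',c_,10))
print('wax top',plane('top',(289,177),18), 'scene', plane('scene',(318.6,259.8),18))
# tin rim by grey outline in top
for c0 in((288,178),(286,237)):
    r=t[int(c0[1])-24:int(c0[1])+25,c0[0]-24:c0[0]+25]; h=cv2.cvtColor(r,cv2.COLOR_RGB2HSV)
    m=((h[...,1]<40)).astype(np.uint8); cs=cv2.findContours(m,0,1)[0]; q=max(cs,key=cv2.contourArea)
    (x,y),rr=cv2.minEnclosingCircle(q); print('rim',x,y,rr,plane('top',(x+c0[0]-24,y+c0[1]-24),42))
o=ctrl.get_obs(); R=cv2.Rodrigues(o['orientation'])[0]; print(R)
```

```text
red top [516.8 239.6 174. ] [516.8 240.3 174. ] scene [521.4 237.6 174. ]
collar red [517.1 240.  108. ] black [500.2 328.  108. ]
scene collar red [523.2 234.  108. ]
board [541.2 375.5 100. ] [572.7 209.5 100. ] [458.2 358.9 100. ] [489.8 194.4 100. ]
rack y len 168.9192165917967 yaw 0.1876581420225242
rack y len 167.55158470841718 yaw 0.18932245612510115
stud top [ 518.  -302.3   10. ] -> scene px [172.3 334.9]
scene yel [455.3  45.2] [ 388   30  129   33 2352] [ 217.  2460.4   10. ]
scene yel [394.1 107.4] [388 105  13   6  47] [ 364.8 1080.7   10. ]
scene yel [420.9 112.1] [405 108  33   9 131] [ 478.5 1093.4   10. ]
scene yel [253.  278.8] [    0   114   509   306 54438] [544.3 -90.2  10. ]
scene yel [450.4 117.7] [442 115  18   6  60] [ 599.3 1103.3   10. ]
scene yel [373.3 125. ] [368 121   9   8  43] [377.6 850.8  10. ]
scene yel [336.3 162.7] [329 159  14   8  44] [418.4 492.2  10. ]
scene yel [324.  176.9] [316 173  17   8  52] [434.6 388.6  10. ]
scene yel [163.4 240.5] [161 238   6   6  28] [ 275.6 -111.8   10. ]
scene yel [319.6 258.8] [307 254  26  11 201] [627.1  51.   10. ]
scene yel [ 99.4 290.6] [ 96 288   8   6  38] [ 297.5 -314.7   10. ]
scene yel [302.2 307.2] [292 290  21  36 598] [678.4 -98.2  10. ]
scene yel [173.7 336.1] [170 333   9   7  52] [ 522.3 -302.8   10. ]
wax top [638.5  26.8  18. ] scene [631.9  38.3  18. ]
rim 23.36390495300293 23.139053344726562 17.193336486816406 [632.8  30.7  42. ]
rim 23.850000381469727 24.469999313354492 16.914098739624023 [493.8  34.5  42. ]
[[ 1.   0.3 -0. ]
 [ 0.3 -1.   0. ]
 [ 0.  -0.  -1. ]]
```

```bash
cat > d.py <<'E'
import sys,numpy as np
from h import *
o=ctrl.get_obs(); R=cv2.Rodrigues(o['orientation'])[0]
np.set_printoptions(precision=2,suppress=True)
print('t',round(o['t'],2),'pos',o['ee_pos'],'yaw',np.arctan2(R[1,0],R[0,0]),'zax',R[:,2],'F',o['ft_force'],'w',round(o['width'],1),'g',round(o['grasp_force'],1))
if len(sys.argv)>3: print('tool delta',R.T@(np.array([float(a) for a in sys.argv[1:4]])-o['ee_pos']))
E
python3 -m pendant '{"grip":[1,1,1,1,1,1,1,1,1,1,1,1],"linear":[[0,0,0],[0,0,0],[0,0,0],[0,0,0],[0,0,0],[0,0,0],[0,0,0],[0,0,0],[0,0,0],[0,0,0],[0,0,0],[0,0,0]],"angular":[[0,0,-0.122],[0,0,-0.122],[0,0,-0.122],[0,0,-0.122],[0,0,-0.122],[0,0,-0.122],[0,0,-0.122],[0,0,-0.122],[0,0,-0.122],[0,0,-0.122],[0,0,-0.122],[0,0,-0.122]]}'
python3 d.py 518.5 239 230
```

```text
t: 1.1
ee_pos: [179.7, -598.2, 222.2]
orientation: [-1.999, -2.423, -0.001]
ft_force: [0.2, -0.6, -0.1]
width: 87.7
grasp_force: 0.0
t 1.1 pos [ 179.75 -598.24  222.2 ] yaw 1.7619067061966087 zax [-0.  0. -1.] F [ 0.16 -0.57 -0.09] w 87.7 g 0.0
tool delta [757.66 491.62  -7.14]
```

```bash
python3 -m pendant '{"grip":[1,1,1,1,1,1,1,1,1,1,1,1],"linear":[[20,35,-1],[20,35,-1],[20,35,-1],[20,35,-1],[20,35,-1],[20,35,-1],[20,35,-1],[20,35,-1],[20,35,-1],[20,35,-1],[20,35,-1],[20,35,-1]],"angular":[[0,0,0],[0,0,0],[0,0,0],[0,0,0],[0,0,0],[0,0,0],[0,0,0],[0,0,0],[0,0,0],[0,0,0],[0,0,0],[0,0,0]]}' >/dev/null
python3 -m pendant '{"grip":[1,1,1,1,1,1,1,1,1,1,1,1],"linear":[[39,5,0],[39,5,0],[39,5,0],[39,5,0],[39,5,0],[39,5,0],[39,5,0],[39,5,0],[39,5,0],[39,5,0],[39,5,0],[39,5,0]],"angular":[[0,0,0],[0,0,0],[0,0,0],[0,0,0],[0,0,0],[0,0,0],[0,0,0],[0,0,0],[0,0,0],[0,0,0],[0,0,0],[0,0,0]]}'
python3 d.py 518.5 239 230
```

```text
t: 3.1
ee_pos: [520.7, 187.5, 234.5]
orientation: [-2.007, -2.417, 0.001]
ft_force: [0.7, 0.4, 0.3]
width: 87.4
grasp_force: 0.0
t 3.1 pos [520.68 187.5  234.5 ] yaw 1.75585060290922 zax [-0. -0. -1.] F [0.65 0.42 0.29] w 87.4 g 0.0
tool delta [51.02  7.34  4.49]
```

```bash
python3 -m pendant '{"grip":[1,1,1],"linear":[[25,4,0],[26,3.5,0],[0,0,0]],"angular":[[0,0,0],[0,0,0],[0,0,0]]}' >/dev/null
python3 d.py 518.5 239 121
python3 - <<'E'
from h import *
ims=[]
for n in('scene','top'):
    im=ctrl.get_image(n)[:,:,::-1]; u,v=proj(n,(518.5,239,150)).astype(int); ims.append(cv2.resize(im[v-60:v+60,u-50:u+50],None,fx=4,fy=4,interpolation=cv2.INTER_CUBIC))
cv2.imwrite('pics/pre.png',np.hstack(ims))
E
```

```text
t 3.35 pos [518.93 241.11 234.42] yaw 1.7591556799469545 zax [ 0.  0. -1.] F [ 0.4   0.22 -0.36] w 87.8 g 0.0
tool delta [ -2.12  -0.84 113.42]
```

View pics/pre.png

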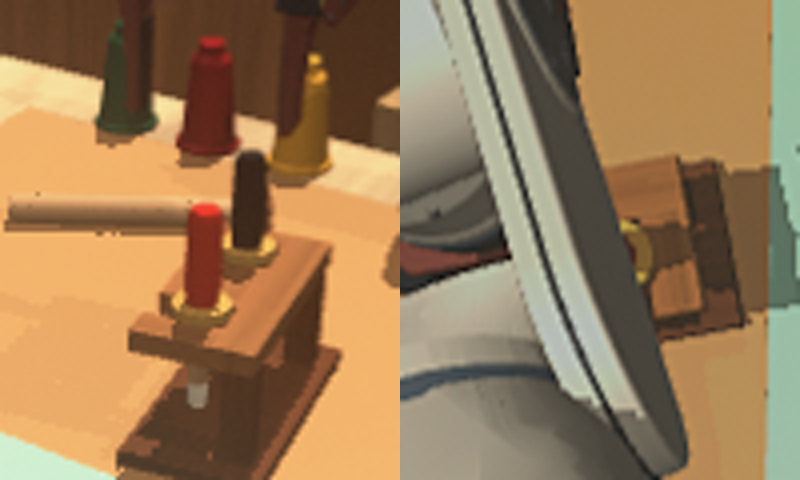

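The scene crop shows the open fingers as dark bars at crop (135,80) and (292,80), straddling the red handle at (205,205). I'll descend and close.

```bash
python3 -m pendant '{"grip":[1,1,1,1,1,1,1],"linear":[[-2,-0.8,25],[0,0,25],[0,0,20],[0,0,20],[0,0,13],[0,0,10],[0,0,0]],"angular":[[0,0,0],[0,0,0],[0,0,0],[0,0,0],[0,0,0],[0,0,0],[0,0,0]]}' >/dev/null
python3 d.py 518.5 239 121
python3 -m pendant '{"grip":[-1,-1,-1,-1,-1,-1,-1,-1,-1,-1],"linear":[[0,0,0],[0,0,0],[0,0,0],[0,0,0],[0,0,0],[0,0,0],[0,0,0],[0,0,0],[0,0,0],[0,0,0]],"angular":[[0,0,0],[0,0,0],[0,0,0],[0,0,0],[0,0,0],[0,0,0],[0,0,0],[0,0,0],[0,0,0],[0,0,0]]}' >/dev/null
python3 d.py
```

```text
t 4.03 pos [517.79 233.34 119.66] yaw 1.7545225376161577 zax [-0. -0. -1.] F [ 0.03  0.41 -0.53] w 87.6 g 0.0
tool delta [ 5.44  1.72 -1.35]
t 4.87 pos [518.93 235.05 121.65] yaw 1.7558772530244369 zax [-0. -0. -1.] F [-0.42  0.07 -0.25] w 24.9 g 0.0
```

```bash
python3 -m pendant '{"grip":[-1,-1,-1,-1],"linear":[[0,0,0],[0,0,0],[0,0,0],[0,0,0]],"angular":[[0,0,0],[0,0,0],[0,0,0],[0,0,0]]}' >/dev/null
python3 d.py; python3 -c "
from h import *
for i in range(3): ctrl.get_image('top'); print(ctrl.get_obs()['ee_pos'],ctrl.get_obs()['grasp_force'])"
```

```text
t 5.2 pos [518.93 235.06 121.64] yaw 1.7558049643622022 zax [-0.  0. -1.] F [-0.07  0.44  0.25] w 23.5 g 30.0
[518.9373839 235.0395189 121.6532756] 29.99979261725457
[518.93414095 235.07599948 121.66079451] 29.999757089444756
[518.94632192 235.071545   121.65919879] 29.999736039653726
```

```bash
python3 -m pendant '{"grip":[-1,-1,-1,-1,-1,-1,-1],"linear":[[0,0,-5],[0,0,-10],[0,0,-18],[0,0,-20],[0,0,-20],[0,0,-20],[0,0,0]],"angular":[[0,0,0],[0,0,0],[0,0,0],[0,0,0],[0,0,0],[0,0,0],[0,0,0]]}' >/dev/null
python3 d.py 633.5 30.5 215
```

```text
t 5.93 pos [521.29 236.01 219.53] yaw 1.7557389085628912 zax [ 0.01  0.   -1.  ] F [ 0.3   0.14 -0.57] w 23.6 g 30.0
tool delta [-222.64   72.47    4.69]
```

```bash
python3 -m pendant '{"grip":[-1,-1,-1,-1,-1,-1,-1,-1,-1,-1,-1],"linear":[[-10,4,0],[-25,8,0],[-28,9,0],[-28,9,0],[-28,9,0],[-28,9,0],[-28,9,0],[-25,8,0],[-15,5,0],[-7,2.5,0],[0,0,0]],"angular":[[0,0,0],[0,0,0],[0,0,0],[0,0,0],[0,0,0],[0,0,0],[0,0,0],[0,0,0],[0,0,0],[0,0,0],[0,0,0]]}' >/dev/null
python3 d.py 633.5 30.5 215;python3 - <<'E'
from h import *
ims=[]
for n in('scene','top'):
    im=ctrl.get_image(n)[:,:,::-1]; u,v=proj(n,(633,30,100)).astype(int); print(n,u-50,v-60); ims.append(cv2.resize(im[v-60:v+60,u-50:u+50],None,fx=4,fy=4,interpolation=cv2.INTER_CUBIC))
cv2.imwrite('pics/wax.png',np.hstack(ims))
E
```

```text
t 6.85 pos [631.16  28.81 213.77] yaw 1.7538899926662397 zax [-0. -0. -1.] F [-0.07  0.91 -0.25] w 23.4 g 30.0
tool delta [ 1.23  2.61 -1.23]
scene 268 172
top 237 111
```

View pics/wax.png

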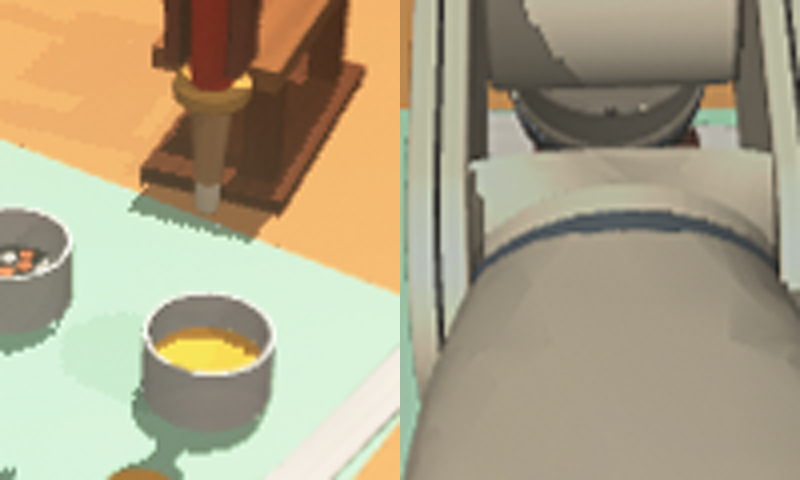

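The scene crop shows the stick held nearly vertical, its tip end at crop (206,211), above the wax tin with its rim centre near (208,333). I'll compare the tip with its expected projection, then descend.

```bash
python3 - <<'E'
from h import *
np.set_printoptions(precision=1,suppress=True)
g=lambda x,y:((x+.5)/4-.5+268,(y+.5)/4-.5+172)
z=ctrl.get_obs()['ee_pos'][2]-121.65
print('tip',plane('scene',g(206,210),28+z),'collar mid',plane('scene',g(212,89),104+z),'rim',plane('scene',g(208,335),42))
E
python3 d.py 632 31 114; python3 -m pendant '{"grip":[-1,-1,-1,-1,-1,-1,-1],"linear":[[1.2,1.5,15],[0,0,20],[0,0,20],[0,0,20],[0,0,10],[0,0,5],[0,0,0]],"angular":[[0,0,0],[0,0,0],[0,0,0],[0,0,0],[0,0,0],[0,0,0],[0,0,0]]}' >/dev/null
python3 d.py 633 30 111.6
```

```text
tip [632.3  32.8 120.4] collar mid [633.4  31.5 196.4] rim [640.1  27.7  42. ]
t 6.95 pos [630.37  30.69 214.09] yaw 1.755694111525585 zax [-0.  0. -1.] F [-0.79  0.56 -0.81] w 23.8 g 30.0
tool delta [ -0.06   1.79 100.08]
t 7.53 pos [631.47  32.51 123.83] yaw 1.7569248093701386 zax [-0.  0. -1.] F [0.4  0.46 0.03] w 23.5 g 30.0
tool delta [-2.75  1.06 12.23]
```

```bash
python3 -m pendant '{"grip":[-1,-1,-1,-1,-1,-1],"linear":[[-3,3,3],[0,0,3],[0,0,2],[0,0,1],[0,0,0],[0,0,0]],"angular":[[0,0,0],[0,0,0],[0,0,0],[0,0,0],[0,0,0],[0,0,0]]}' >/dev/null
python3 d.py; python3 -m pendant '{"grip":[-1,-1,-1],"linear":[[0,0,1],[0,0,0.7],[0,0,0]],"angular":[[0,0,0],[0,0,0],[0,0,0]]}'
```

```text
t 8.03 pos [635.89  29.17 115.91] yaw 1.755675285808593 zax [ 0.  0. -1.] F [ 0.64  0.69 -0.36] w 23.6 g 30.0
t: 8.28
ee_pos: [635.7, 29.2, 113.9]
orientation: [-2.007, -2.417, 0.0]
ft_force: [-0.5, 1.2, -0.3]
width: 24.0
grasp_force: 30.0
```

```bash
for i in 1 2 3 4 5; do python3 -m pendant '{"grip":[-1,-1],"linear":[[0,0,0.7],[0,0,0]],"angular":[[0,0,0],[0,0,0]]}' | grep -E "ee_pos|ft_f"; done
```

```text
ee_pos: [635.8, 29.2, 113.2]
ft_force: [-0.7, -0.5, -0.2]
ee_pos: [635.8, 29.2, 112.5]
ft_force: [0.6, -0.1, 0.1]
ee_pos: [635.7, 29.2, 111.7]
ft_force: [-0.0, -0.8, -0.2]
ee_pos: [635.9, 29.2, 111.6]
ft_force: [-1.8, 0.6, 4.3]
ee_pos: [636.1, 29.2, 111.5]
ft_force: [-2.0, -0.4, 8.0]
```

Contact is at about 8 N, so I'll hold and then lift clear.

```bash
python3 -m pendant '{"grip":[-1,-1,-1,-1,-1,-1],"linear":[[0,0,0],[0,0,0],[0,0,0],[0,0,0],[0,0,0],[0,0,0]],"angular":[[0,0,0],[0,0,0],[0,0,0],[0,0,0],[0,0,0],[0,0,0]]}' | grep -E "ee_pos|ft_f"
python3 -m pendant '{"grip":[-1,-1,-1,-1,-1,-1,-1],"linear":[[0,0,-5],[0,0,-10],[0,0,-20],[0,0,-20],[0,0,-20],[0,0,-10],[0,0,0]],"angular":[[0,0,0],[0,0,0],[0,0,0],[0,0,0],[0,0,0],[0,0,0],[0,0,0]]}' | grep -E "ee_pos|ft_f"; python3 d.py 518 -304 196
```

```text
ee_pos: [636.0, 29.2, 111.5]
ft_force: [-2.3, 0.2, 7.4]
ee_pos: [637.5, 29.3, 198.5]
ft_force: [0.2, -0.1, -0.4]
t 10.2 pos [637.5   29.31 198.55] yaw 1.75580629160708 zax [ 0.01  0.   -1.  ] F [ 0.23 -0.08 -0.39] w 23.5 g 30.0
tool delta [-305.63 -178.79    1.88]
```

```bash
python3 -m pendant '{"grip":[-1,-1,-1,-1,-1,-1,-1,-1,-1,-1,-1,-1],"linear":[[-10,-6,0],[-24,-14,0],[-32,-19,0],[-32,-19,0],[-32,-19,0],[-32,-19,0],[-32,-19,0],[-32,-19,0],[-32,-19,0],[-24,-14,0],[-15,-8,0],[-8,-5,0]],"angular":[[0,0,0],[0,0,0],[0,0,0],[0,0,0],[0,0,0],[0,0,0],[0,0,0],[0,0,0],[0,0,0],[0,0,0],[0,0,0],[0,0,0]]}' >/dev/null
python3 -m pendant '{"grip":[-1,-1,-1,-1],"linear":[[0,0,20],[0,0,20],[0,0,10],[0,0,0]],"angular":[[0,0,0],[0,0,0],[0,0,0],[0,0,0]]}' >/dev/null
python3 d.py 518 -304 104;python3 - <<'E'
from h import *
ims=[]
for n in('scene','top'):
    im=ctrl.get_image(n)[:,:,::-1]; u,v=proj(n,(518,-303,50)).astype(int); print(n,u-50,v-60); ims.append(cv2.resize(im[v-60:v+60,u-50:u+50],None,fx=4,fy=4,interpolation=cv2.INTER_CUBIC))
cv2.imwrite('pics/stud.png',np.hstack(ims))
E
```

```text
t 11.53 pos [ 512.85 -302.21  142.24] yaw 1.7560936536584966 zax [-0.01  0.   -1.  ] F [-0.63  0.37 -0.6 ] w 23.8 g 30.0
tool delta [-2.87  4.9  38.21]
scene 118 260
top 386 165
```

View pics/stud.png

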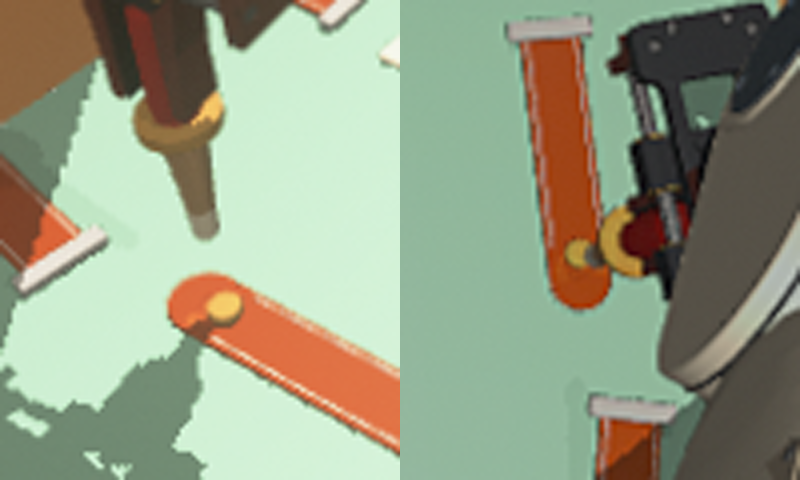

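Both views show the tip: scene crop (208,237), top crop (193,255). The stud is at scene crop (224,303) and top crop (178,252). I'll compute the offset from these.

```bash
python3 - <<'E'
from h import *
np.set_printoptions(precision=1,suppress=True)
g=lambda x,y:((x+.5)/4-.5+118,(y+.5)/4-.5+260)
f=lambda x,y:((x+.5)/4-.5+386,(y+.5)/4-.5+165)
z=ctrl.get_obs()['ee_pos'][2]-93.6
print(z,'scene tip',plane('scene',g(207,236),z),'stud',plane('scene',g(224,304),10),'tri stud',tri(g(224,304),f(178,252)))
print('top tip',plane('top',f(193,255),z),'stud',plane('top',f(178,252),10))
E
python3 d.py
```

```text
51.42623919305012 scene tip [ 516.4 -299.1   51.4] stud [ 521.3 -302.1   10. ] tri stud (array([ 519.5, -301.4,    8. ]), np.float64(0.663778471699714))
top tip [ 512.5 -297.3   51.4] stud [ 519.1 -301.    10. ]
t 11.63 pos [ 514.77 -303.14  145.03] yaw 1.7564209931474895 zax [-0.  0. -1.] F [ 0.64 -0.76 -0.46] w 23.6 g 30.0
```

```bash
python3 d.py 519.7 -306 115; python3 -m pendant '{"grip":[-1,-1,-1,-1,-1],"linear":[[-2,2,10],[-2,2,12],[0,0,8],[0,0,0],[0,0,0]],"angular":[[0,0,0],[0,0,0],[0,0,0],[0,0,0],[0,0,0]]}' >/dev/null
python3 d.py 519.7 -306 103.6;python3 - <<'E'
from h import *
ims=[]
for n in('scene','top'):
    im=ctrl.get_image(n)[:,:,::-1]; u,v=proj(n,(518,-303,20)).astype(int); print(n,u-25,v-30); ims.append(cv2.resize(im[v-30:v+30,u-25:u+25],None,fx=8,fy=8,interpolation=cv2.INTER_CUBIC))
cv2.imwrite('pics/stud2.png',np.hstack(ims))
E
```

```text
t 11.63 pos [ 514.77 -303.14  145.03] yaw 1.7564209931474895 zax [-0.  0. -1.] F [ 0.64 -0.76 -0.46] w 23.6 g 30.0
tool delta [-3.75  4.35 30.02]
t 12.05 pos [ 519.25 -306.51  114.63] yaw 1.7559518588500789 zax [-0.  0. -1.] F [-0.34  0.07 -0.5 ] w 23.6 g 30.0
tool delta [ 0.4   0.55 11.03]
scene 146 301
top 407 197
```

View pics/stud2.png

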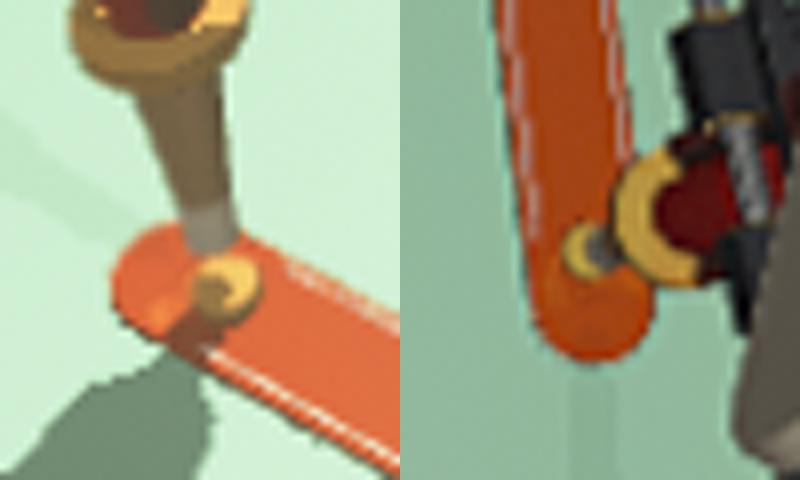

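The tip is just above the stud. In the top crop the tip is at about (202,250) and the stud centre at about (192,250). In the scene crop the tip end is at (212,247) and the stud at (229,285).

```bash
python3 - <<'E'
from h import *
np.set_printoptions(precision=1,suppress=True)
g=lambda x,y:((x+.5)/8-.5+146,(y+.5)/8-.5+301)
f=lambda x,y:((x+.5)/8-.5+407,(y+.5)/8-.5+197)
z=21
print('scene tip',plane('scene',g(212,247),z),'stud',plane('scene',g(230,284),10))
print('top tip',plane('top',f(202,251),z),'stud',plane('top',f(192,250),10))
E
python3 d.py
```

```text
scene tip [ 519.7 -302.2   21. ] stud [ 523.2 -302.    10. ]
top tip [ 517.1 -301.7   21. ] stud [ 518.6 -302.    10. ]
t 12.15 pos [ 519.77 -306.9   115.55] yaw 1.755817085883816 zax [ 0. -0. -1.] F [-0.78 -0.83 -1.43] w 23.6 g 30.0
```

```bash
python3 -m pendant '{"grip":[-1,-1,-1,-1,-1],"linear":[[-0.3,2,3],[0,0,3],[0,0,2],[0,0,1],[0,0,0]],"angular":[[0,0,0],[0,0,0],[0,0,0],[0,0,0],[0,0,0]]}' | grep -E "ee_pos|ft_f"
for i in 1 2 3 4 5; do python3 -m pendant '{"grip":[-1,-1],"linear":[[0,0,0.7],[0,0,0]],"angular":[[0,0,0],[0,0,0]]}' | grep -E "ee_pos|ft_f"; done
```

```text
ee_pos: [521.5, -306.6, 106.2]
ft_force: [-1.0, 0.2, -0.1]
ee_pos: [521.6, -306.8, 105.7]
ft_force: [0.3, 0.9, -0.8]
ee_pos: [521.7, -306.8, 105.1]
ft_force: [-1.3, 0.3, -0.0]
ee_pos: [521.6, -306.8, 104.3]
ft_force: [-0.3, 0.4, -1.1]
ee_pos: [521.7, -306.8, 103.7]
ft_force: [0.2, -1.1, -0.3]
ee_pos: [521.9, -307.0, 103.6]
ft_force: [-0.4, 0.4, 5.6]
```

```bash
python3 -m pendant '{"grip":[-1,-1,-1,-1,-1,-1,-1],"linear":[[0,0,0],[0,0,0],[0,0,0],[0,0,0],[0,0,0],[0,0,0],[0,0,0]],"angular":[[0,0,0],[0,0,0],[0,0,0],[0,0,0],[0,0,0],[0,0,0],[0,0,0]]}' | grep -E "ee_pos|ft_f"
python3 - <<'E'
from h import *
ims=[]
for n in('scene','top'):
    im=ctrl.get_image(n)[:,:,::-1]; u,v=proj(n,(518,-303,20)).astype(int); print(n,u-25,v-30); ims.append(cv2.resize(im[v-30:v+30,u-25:u+25],None,fx=8,fy=8,interpolation=cv2.INTER_CUBIC))
cv2.imwrite('pics/stud3.png',np.hstack(ims))
E
```

```text
ee_pos: [521.9, -306.9, 103.6]
ft_force: [-0.5, 0.0, 5.8]
scene 146 301
top 407 197
```

View pics/stud3.png

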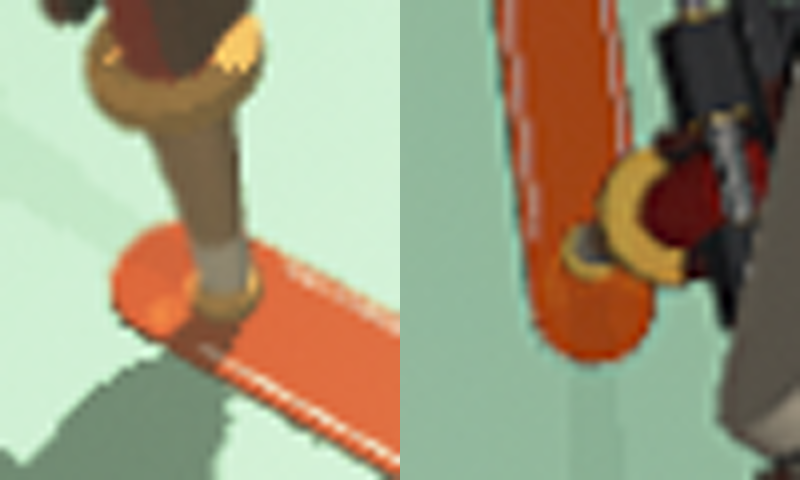

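Contact is confirmed: the tip sits centred on the stud within about 2 mm (scene crop (225,285), stud (228,285)). I'll lift and return above the notch.

```bash
python3 -m pendant '{"grip":[-1,-1,-1,-1,-1,-1,-1,-1],"linear":[[0,0,-5],[0,0,-12],[0,0,-20],[0,0,-25],[0,0,-25],[0,0,-20],[0,0,-9],[0,0,0]],"angular":[[0,0,0],[0,0,0],[0,0,0],[0,0,0],[0,0,0],[0,0,0],[0,0,0],[0,0,0]]}' >/dev/null; python3 d.py 519 235 222
```

```text
t 14.75 pos [ 522.95 -307.56  221.95] yaw 1.755778048788624 zax [ 0. -0. -1.] F [ 0.29  0.24 -0.27] w 23.4 g 30.0
tool delta [534.03  95.92  -1.48]
```

```bash
python3 -m pendant '{"grip":[-1,-1,-1,-1,-1,-1,-1,-1,-1,-1,-1,-1],"linear":[[15,3,0],[30,5,0],[38,7,0],[38,7,0],[38,7,0],[38,7,0],[38,7,0],[38,7,0],[38,7,0],[38,7,0],[38,7,0],[38,7,0]],"angular":[[0,0,0],[0,0,0],[0,0,0],[0,0,0],[0,0,0],[0,0,0],[0,0,0],[0,0,0],[0,0,0],[0,0,0],[0,0,0],[0,0,0]]}' >/dev/null
python3 -m pendant '{"grip":[-1,-1,-1,-1,-1,-1],"linear":[[38,6,0],[30,5,0],[20,4,0],[10,2,0],[0,0,0],[0,0,0]],"angular":[[0,0,0],[0,0,0],[0,0,0],[0,0,0],[0,0,0],[0,0,0]]}' >/dev/null; python3 d.py 519 235 222
```

```text
t 16.25 pos [517.88 224.43 217.89] yaw 1.7568849792752246 zax [-0. -0. -1.] F [ 0.1  -0.54 -0.91] w 23.4 g 30.0
tool delta [10.17  3.05 -4.12]
```

```bash
python3 -m pendant '{"grip":[-1,-1,-1,-1,-1],"linear":[[5,1.2,-2],[5,1,-1],[0,0,0],[0,0,0],[0,0,0]],"angular":[[0,0,0],[0,0,0],[0,0,0],[0,0,0],[0,0,0]]}' >/dev/null; python3 d.py 518.9 235.1 222
python3 - <<'E'
from h import *
im=ctrl.get_image('scene')[:,:,::-1]; cv2.imwrite('pics/back.png',cv2.resize(im[120:230,270:370],None,fx=5,fy=5,interpolation=cv2.INTER_CUBIC))
E
```

```text
t 16.67 pos [519.28 234.49 222.09] yaw 1.7551323662552512 zax [ 0. -0. -1.] F [-0.25  0.78 -0.38] w 23.3 g 30.0
tool delta [ 0.67 -0.26  0.09]
```

View pics/back.png

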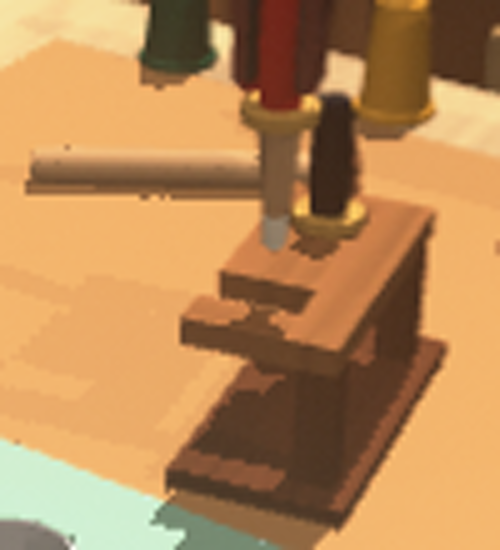

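The stick is above the empty notch (tip at (273,245), notch throat at about (280,305)) with nearly its original tilt. I'll lower it with force checks.

```bash
python3 -m pendant '{"grip":[-1,-1,-1,-1,-1,-1],"linear":[[0.5,0,10],[0,0,15],[0,0,10],[0,0,10],[0,0,5],[0,0,0]],"angular":[[0,0,0],[0,0,0],[0,0,0],[0,0,0],[0,0,0],[0,0,0]]}' | grep -E "ee_pos|ft_f"
python3 -m pendant '{"grip":[-1,-1,-1,-1,-1,-1],"linear":[[0,0,8],[0,0,8],[0,0,8],[0,0,6],[0,0,3],[0,0,0]],"angular":[[0,0,0],[0,0,0],[0,0,0],[0,0,0],[0,0,0],[0,0,0]]}' | grep -E "ee_pos|ft_f"; python3 d.py 518.9 235.1 121.7
```

```text
ee_pos: [518.2, 235.1, 170.3]
ft_force: [-0.9, -0.4, 0.3]
ee_pos: [518.6, 235.3, 138.0]
ft_force: [-0.2, -0.9, -0.2]
t 17.72 pos [518.6  235.26 138.04] yaw 1.7557961150918364 zax [-0. -0. -1.] F [-0.16 -0.94 -0.23] w 23.4 g 30.0
tool delta [-0.21  0.29 16.34]
```

```bash
python3 -m pendant '{"grip":[-1,-1,-1,-1,-1,-1],"linear":[[0,0.2,4],[0,0,4],[0,0,3],[0,0,2],[0,0,1],[0,0,0]],"angular":[[0,0,0],[0,0,0],[0,0,0],[0,0,0],[0,0,0],[0,0,0]]}' | grep -E "ee_pos|ft_f"
for i in 1 2 3 ; do python3 -m pendant '{"grip":[-1,-1],"linear":[[0,0,0.6],[0,0,0]],"angular":[[0,0,0],[0,0,0]]}' | grep -E "ee_pos|ft_f"; done
```

```text
ee_pos: [519.2, 235.5, 124.7]
ft_force: [-0.2, -0.7, 0.4]
ee_pos: [519.3, 235.5, 124.4]
ft_force: [0.4, 0.1, 0.5]
ee_pos: [519.3, 235.5, 123.8]
ft_force: [0.3, 0.1, -0.3]
ee_pos: [519.3, 235.5, 123.2]
ft_force: [-0.2, 0.4, -0.4]
```

```bash
for i in 1 2 3; do python3 -m pendant '{"grip":[-1,-1],"linear":[[0,0,0.6],[0,0,0]],"angular":[[0,0,0],[0,0,0]]}' | grep -E "ee_pos|ft_f"; done
```

```text
ee_pos: [519.2, 235.5, 122.5]
ft_force: [-0.1, 0.7, -0.2]
ee_pos: [519.2, 235.5, 121.9]
ft_force: [-1.6, -0.0, -0.6]
ee_pos: [519.3, 235.6, 121.6]
ft_force: [-0.7, 0.2, 3.0]
```

The collar is on the wood (3 N). I'll release and go straight up.

```bash
python3 -m pendant '{"grip":[-0.3,0,0.3,0.6,1,1,1,1,1,1,1],"linear":[[0,0,0],[0,0,0],[0,0,0],[0,0,0],[0,0,0],[0,0,0],[0,0,0],[0,0,0],[0,0,0],[0,0,0],[0,0,0]],"angular":[[0,0,0],[0,0,0],[0,0,0],[0,0,0],[0,0,0],[0,0,0],[0,0,0],[0,0,0],[0,0,0],[0,0,0],[0,0,0]]}' | grep -E "width|ft_f"
python3 -m pendant '{"grip":[1,1,1,1,1,1,1,1,1,1,1,1],"linear":[[0,0,-10],[0,0,-15],[0,0,-20],[0,0,-25],[0,0,-25],[0,0,-20],[-30,-20,0],[-30,-20,0],[-30,-20,0],[-30,-20,0],[-30,-20,0],[0,0,0]],"angular":[[0,0,0],[0,0,0],[0,0,0],[0,0,0],[0,0,0],[0,0,0],[0,0,0],[0,0,0],[0,0,0],[0,0,0],[0,0,0],[0,0,0]]}' | grep -E "t:|width|ee_pos"
python3 - <<'E'
from h import *
im=ctrl.get_image('scene')[:,:,::-1]; t=ctrl.get_image('top')[:,:,::-1]
cv2.imwrite('pics/end.png',np.hstack([cv2.resize(im[120:320,250:400],(400,533),interpolation=cv2.INTER_CUBIC),cv2.resize(t[120:320,120:270],(400,533),interpolation=cv2.INTER_CUBIC)]))
E
```

```text
ft_force: [-1.0, -0.1, 0.1]
width: 87.3
t: 21.13
ee_pos: [445.6, 65.8, 236.8]
width: 88.0
```

View pics/end.png

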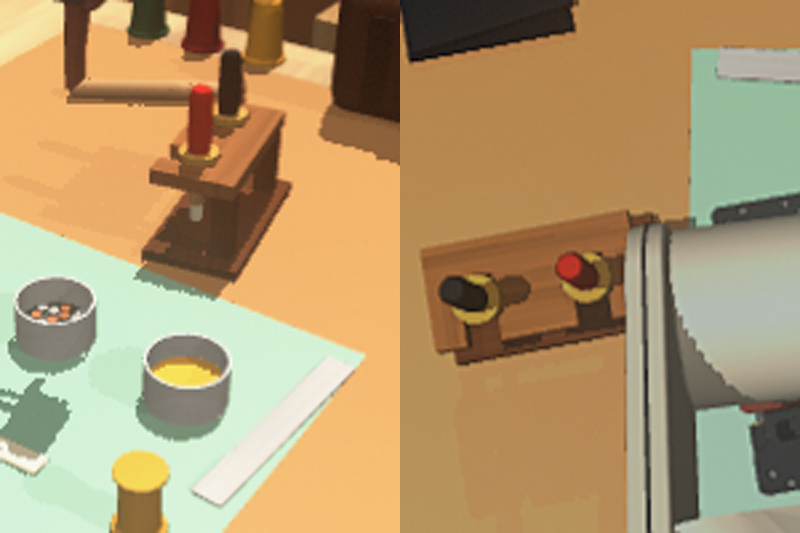

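The red stick hangs upright in its notch (scene crop (200,120), top crop (575,270)), the tins are in place and the gripper is clear.

```bash
python3 -c "
from workcell import ctrl
print(ctrl.close_job())"
```

```text
the job is handed in; nothing more can be done
None
```

I dipped the waxing stick in the wax (about 8 N), rested it on the far strap's stud (about 6 N), hung it back upright in its notch and let go; the job was handed in at about 21 s, with no verdict shown.

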